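# Shut and bolt the chest

## Robot

A 6-joint arm with a two-finger parallel gripper is mounted at the origin on a cart in front of the work surface, level with it; the furniture and walls round the work are solid. World frame = base frame: x ahead of the robot, y to its left, z up, the work surface at z = 0. Lengths are in mm, angles in degrees, forces in N, time in s.
With the tool pointing down it reaches from about 350 to 975 mm from the base axis. Payload 17.4 kg.
Tool frame: the origin (TCP) lies at the very end of the fingers, on their centre line; the grasp point (between the pads) lies bot.grip_point_offset behind it (bot.grip_point_offset is the distance from the TCP to the grasp point, in mm); z points along the fingers, y is the line along which they close (so a half turn about z gives the same grasp; the last joint's range is limited). The gripper opens to 85 mm and grips with 20 to 120 N. Pads are 22 mm wide; open, the fingers measure 114 mm over their backs; the gripper's body (76 mm by 85 mm) begins 54 mm behind the grasp point. The pads swing forward as they close: fully open they stand 13 mm farther back than shut.
Start: joints at [-74.874, 6.646, 82.598, -0, 90.757, -2.166], TCP at [200.627, -644.501, 231.303] pointing down, gripper open.
Joint ranges: [-162.19, 162.19], [-47.58, 125.68], [4.15, 143.07], [-65.23, 245.23], [0.69, 171.88], [-170.13, 170.13]. Speed limits (degrees/s): [108.29, 108.29, 127.2, 180, 180, 180].

## Interface

Orientations are given as [roll, pitch, yaw] about the fixed x, y, z axes, in that order (R = Rz(yaw) Ry(pitch) Rx(roll)).
In Python, from rig import status, get_image, camera_params, bot, finder gives the robot as it stands.
- The arm moves only by the tool jog_arm, never from a script. Its argument "deltas" is a list of rows, each a list of 7 numbers: the shift along the tool's x, y, z in cm, then the turn, a rotation vector about the tool's x, y, z in rad, then the finger opening in cm, from 0 to 8.54. A call has 1 to 10 rows; each row shifts and turns the commanded pose from where the row before left it, along the tool's axes as they then stand; what a row does not reach is not made up. A row lasts 1/8 s, in which the tool goes at most 62.5 mm and 10.7 degrees, less where a joint would pass 70% of its speed; a pose out of reach is approached as far as the arm can. A call with a gripper value outside its range is refused whole. The fingers move at their own pace and stop on an object; the grip force is fixed at half the most. Time passes only in rows, so rows that do not move let the fingers close. It gives the time, the measured TCP pose, the force, the opening and the grip force at its end, in the units of the state.
- status.get_state(): the state, without advancing time (a new reading comes with each control period).
- get_image(name): name is "scene" or "side" or "wrist"; returns the picture (420x560x3 uint8, red, green, blue); there is no depth.
- camera_params(name): a dict with "vertical_fov" (degrees; the focal length in pixels is half the picture's height over the tangent of half this angle, whatever the lens; pixels are square), "cx", "cy" (the principal point, pixels), "distortion" ([k1, k2, p1, p2, k3] as OpenCV has them; the pictures are not rectified), "rvec" (rotation vector, rad) and "tvec" (3), from world to camera coordinates, as OpenCV has them. Camera axes: x right, y down, z forward; pixel columns grow to the right and rows downward; lengths in mm; the calibration is good to about 2 mm. A picture is of the moment at which its call begins: read the wrist's pose just before it. camera_params takes no time and is no camera call; for the wrist camera it gives the pose at the moment of the call.
- bot.finish_job(): hands the job in; it is judged then, once.
Trained networks look in the newest picture that a camera, given by its name, has taken for a name from the list of things; names that differ only in an ending like _2 or _b are one class to them, and where a whole thing is asked for, a point or a joint stands for the part that bears it (a point fixed in the world has none). Each returns a list of dicts, best first, with "confidence" (0 to 1); they miss things now and then, are a little off and sometimes report something else, mostly with a low value. They report only what shows in the picture. A call takes as long as a camera call.
- finder.look_for(camera, target): "location" ([column, row] as shares, 0 to 1, of the picture: columns of its width, rows of its height, amid what is visible of it).
- finder.spot_point(camera, target): "location" ([column, row] as shares, 0 to 1, of the picture: columns of its width, rows of its height: a listed point, or the origin of a listed thing).
The state is a dict: "t": time; "q": joint angles; "qvel": joint speeds; "joint_torque": joint torques, N m; "ee_pos": TCP position; "tool_rot": TCP orientation; "wrist_force": force on the tool from outside, world axes, zero at the start; "ft_torque": the same for the moment, N m; "grip_width": finger opening in mm; "finger_force": force on a finger pad.
Only numpy, scipy, OpenCV 4.12 (cv2) and the standard library are available. Lean on these libraries where they do the work, as an engineer would, in place of code of your own. Each camera call takes 0.05 s, during which the arm holds its last target. There are 200 camera calls.

## Task

Press the lid of the dark wooden chest shut, then slide its spring bolt to the right through the lid's keeper until it meets the rubber stop, and turn the red-knobbed handle all the way down towards you into the notch so that the bolt stays locked when you let go. Ease the bolt against the stop and the notched plate without forcing it (about 10 N is plenty), and do not disturb the salt shaker, spice jar and timer.

Things in the scene. Friction and masses are not known exactly. Their poses are not given: they have to be found in the camera images.
- chest: Dark wooden chest, 160 (x) x 280 (y) x 70 mm high, fixed on a pale wooden hob cover. Origin: centre of its underside. Its front is its own -x side (towards the robot), its left is +y. The left half (y > 0) has a fixed top; the right half is the lid.
- bolt_axis (a point): Fixed point on the bolt's axis, under the handle when the bolt is fully open: in the chest frame at (-55, +85, +84) mm. The axis runs along the chest's y. Axes as the chest's. The stop stands over the rod, up to 17 mm above the axis, and reaches 23 mm in front of it: keep fingers on the knob above or in front of that while turning.
- bolt (a joint): Travel of the steel bolt (12 mm rod) to the chest's -y, in m. 0: fully open, where a light spring (1.2 N, 4.2 N at 50 mm; friction 0.5 N) returns it. The black rubber stop lies anywhere from 26 to 50 mm: the brass plate with stop and notch is set differently each time and not reported; feel (or see) it. In the notch, the spring draws the released bolt back up to 3 mm.
- handle (a joint): Turn of the handle in rad: 0 straight up, growing as it turns down to the chest's front (-x), 1.52 level. Light friction (0.05 N m) holds it. Outside the notch the brass plate (edge 12 mm above the axis, 15 to 23 mm in front of it) stops the handle at about 0.7. The notch, 11 mm wide for the 8 mm stem, begins at the face of the stop: a handle held against the stop turns down into it.
- handle_knob (a point): Centre of the red ball knob, 16 mm in diameter, on the 8 mm steel stem of the handle, 56 mm from the bolt's axis. It can be pinched from above with the fingers on its two sides along the chest's y, and turns between them.
- lid (a joint): Opening of the lid in rad, 0 shut; hinged on the chest's rear upper edge (x = +80 mm, z = 70 mm in the chest frame), 160 mm deep, y from -3 to -139 mm. It stays where it is left by friction; 2 to 3 N at its front press it down. At its front left corner stands the steel keeper that the bolt enters.
- lid_press (a point): Point on the lid's top face, 45 mm behind its front edge and 54 mm from its right edge; a good place to press. Shut, it lies at (-35, -85, +72) mm in the chest frame.
- salt_shaker_mid (a point): Salt shaker, 44 mm across, 90 mm high, in front of the lid; point on its axis 40 mm above its base. Leave alone.
- spice_jar_mid (a point): Spice jar with red cap, 45 mm across, 109 mm high, behind the chest; point on its axis 40 mm above its base. Leave alone.
- timer_mid (a point): Red and white kitchen timer, 62 mm across, 68 mm high, behind the chest; point on its axis 40 mm above its base. Leave alone.

How it is judged:
By the outcome, as a careful person would: the job done as asked, in the order asked, and still so for the second after the job is handed in, with the robot touching nothing.
It also fails if it takes over 64 s, if anything falls off the work surface, if the arm or the gripper's body presses on something with over 40 N, if the wrist force passes 120 N, or if a joint passes its speed limit or range.

## Working session

There is one attempt and no reset: what is moved stays moved. The work goes in short steps, Python scripts to look and compute and a tool call to move; the robot and the scene stay as the last step left them, time stands still between calls to the robot, and variables do not carry over. Pictures are saved under pics/ and viewed, at most 10 in all, crops included, and the job is handed in when it is done.

Besides the shell and the picture viewer there is one more tool, called after "Request:" as a command line: name --pt "numbers of a row" for each row, then --argument value for the rest. jog_arm: Moves the arm, as the interface text tells. Its arguments: {"type":"object","properties":{"deltas":{"type":"array","items":{"type":"array","items":{"type":"number"}}}},"required":["deltas"]}

```bash
mkdir -p pics; ls; cat > h.py <<'E'
import numpy as np,cv2
from rig import status,get_image,camera_params,bot,finder
from scipy.spatial.transform import Rotation as R
def cam(n):
    p=camera_params(n); f=210/np.tan(np.radians(p['vertical_fov'])/2)
    K=np.array([[f,0,p['cx']],[0,f,p['cy']],[0,0,1.]])
    return K,np.array(p['distortion'],float),np.array(p['rvec'],float),np.array(p['tvec'],float)
def snap(n,fn=None):
    c=cam(n); im=get_image(n)
    if fn: cv2.imwrite('pics/'+fn,im[:,:,::-1])
    return c,im
def ray(c,px):
    K,d,rv,tv=c; u=cv2.undistortPoints(np.array([[px]],float),K,d)[0,0]
    M=cv2.Rodrigues(rv)[0]; o=-M.T@tv; v=M.T@np.array([u[0],u[1],1]); return o,v/np.linalg.norm(v)
def tri(obs):
    A=np.zeros((3,3));b=np.zeros(3)
    for c,px in obs:
        o,v=ray(c,px);P=np.eye(3)-np.outer(v,v);A+=P;b+=P@o
    x=np.linalg.solve(A,b); return x,[round(float(np.linalg.norm((np.eye(3)-np.outer(v,v))@(x-o))),1) for o,v in [ray(*k) for k in obs]]
def onplane(c,px,z):
    o,v=ray(c,px); return o+v*(z-o[2])/v[2]
def proj(c,X):
    K,d,rv,tv=c; return cv2.projectPoints(np.array(X,float).reshape(-1,1,3),rv,tv,K,d)[0][:,0]
E
python3 - <<'E'
from h import *
print(bot.grip_point_offset)
obs={}
for n in ['scene','side']:
    c,im=snap(n,n+'0.png')
    for t in ['chest','bolt_axis','handle_knob','lid_press','salt_shaker_mid','spice_jar_mid','timer_mid']:
        r=finder.spot_point(n,t)
        if r:
            px=np.array(r[0]['location'])*[560,420]; obs.setdefault(t,[]).append((c,px)); print(n,t,px.round(),round(r[0]['confidence'],2))
for t,o in obs.items():
    if len(o)>1: x,e=tri(o); print(t,x.round(1),e)
E
```

```text
pics
18.700000000000003
scene chest [298. 251.] 0.98
scene bolt_axis [298. 263.] 0.94
scene handle_knob [291. 234.] 0.82
scene lid_press [347. 200.] 0.9
scene spice_jar_mid [227. 221.] 0.88
scene timer_mid [256. 196.] 0.57
side chest [302. 228.] 0.82
side bolt_axis [311. 229.] 0.72
side handle_knob [305. 207.] 0.76
side lid_press [339. 171.] 0.85
side spice_jar_mid [227. 208.] 0.85
side timer_mid [246. 180.] 0.78
chest [ 535.3 -132.2   84.2] [5.9, 5.9]
bolt_axis [495.4 -49.6 159.1] [0.0, 0.0]
handle_knob [508.9 -50.  208.5] [3.6, 3.6]
lid_press [ 485.3 -205.   178.9] [1.3, 1.3]
spice_jar_mid [ 706.3 -151.4   67.6] [2.3, 2.3]
timer_mid [ 698.8 -245.9   74.8] [2.1, 2.1]
```

View pics/scene0.png

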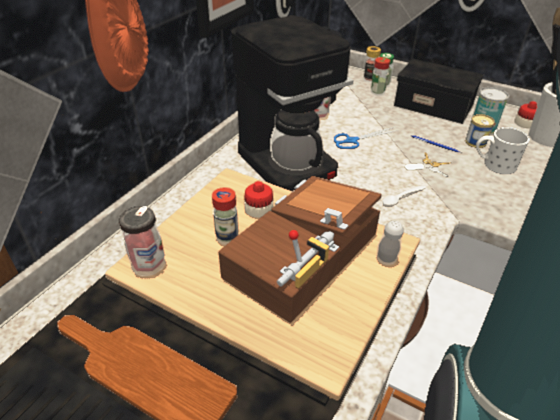

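View pics/side0.png

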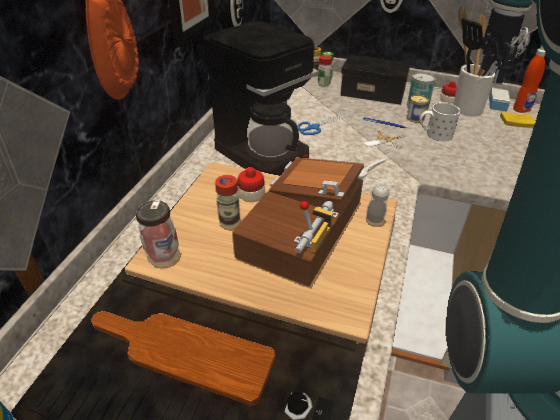

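The scene view shows the open lid at about (325,205), the knob at (294,235), and the salt shaker at (390,243). In the side view the knob is at (304,205) and the shaker at (377,205). I'll fit the chest pose from its corners.

```bash
python3 - <<'E'
from h import *
from scipy.optimize import least_squares
cs={n:cam(n) for n in ['scene','side']}
P={'lbt':(80,140,70),'lbb':(80,140,0),'lft':(-80,140,70),'lfb':(-80,140,0),'rft':(-80,-140,70),'rfb':(-80,-140,0),'ax':(-55,85,84)}
O={'scene':dict(lbt=(222,247),lbb=(222,275),lft=(293,290),lfb=(292,316),rft=(379,207),rfb=(378,233),ax=(298,263)),
'side':dict(lbt=(236,233),lbb=(236,258),lft=(309,257),lfb=(308,279),rft=(363,180),rfb=(361,206),ax=(311,229))}
def f(x):
    r=R.from_euler('z',x[3]); e=[]
    for n in O:
        for k,v in O[n].items(): e.append(proj(cs[n],r.apply(P[k])+x[:3])[0]-v)
    return np.ravel(e)
s=least_squares(f,[540,-130,50,0],loss='soft_l1'); x=s.x
print(x[:3].round(1),np.degrees(x[3]).round(2)); print(f(x).reshape(2,-1,2).round(0).tolist())
r=R.from_euler('z',x[3])
for n,p in dict(ax=(-55,85,84),knob=(-55,85,140),press=(-35,-85,72)).items(): print(n,(r.apply(p)+x[:3]).round(1))
ob=[(cs['scene'],(390,243)),(cs['side'],(377,205))];print('salt',tri(ob))
print('salt on board',[onplane(*o,x[2]+45).round() for o in ob])
for px in [((326,190),(317,170)),]: pass
print('lid corner frontleft', tri([(cs['scene'],(343,230)),(cs['side'],(334,198))]))
print('lid front right', tri([(cs['scene'],(380,193)),(cs['side'],(363,163))]))
for n in cs:
  M=cv2.Rodrigues(cs[n][2])[0];print(n,(-M.T@cs[n][3]).round())
print(status.get_state()['ee_pos'],status.get_state()['t'],status.get_state()['tool_rot'])
E
```

```text
[ 548.8 -184.8   34.4] -9.25
[[[0.0, 1.0], [3.0, -0.0], [1.0, 4.0], [1.0, 5.0], [4.0, 0.0], [-0.0, 1.0], [5.0, -2.0]], [[-4.0, -4.0], [-1.0, -4.0], [-0.0, 1.0], [-1.0, 5.0], [-0.0, -4.0], [-2.0, -6.0], [-1.0, -0.0]]]
ax [508.1 -92.  118.4]
knob [508.1 -92.  174.4]
press [ 500.6 -263.   106.4]
salt (array([ 402.60208743, -234.27631682,   92.86048716]), [0.9, 0.9])
salt on board [array([ 406., -250.,   79.]), array([ 403., -250.,   79.])]
lid corner frontleft (array([ 489.90693298, -218.15269405,   98.6415073 ]), [0.9, 0.9])
lid front right (array([ 447.89854308, -273.23501814,  163.00953039]), [1.5, 1.5])
scene [270. 406. 700.]
side [371. 487. 670.]
[ 200.62560526 -644.51544437  231.33075333] 0.8 [1.79996750e+02 2.42085410e-03 1.72915345e+01]
```

Request:
jog_arm --pt "0 0 -4 0 0 0.155 0" --pt "0 0 -4 0 0 0.155 0" --pt "0 0 -2 0 0 0.155 0" --pt "2.3 -5.1 0 0 0 0 0" --pt "2.3 -5.1 0 0 0 0 0" --pt "2.3 -5.1 0 0 0 0 0" --pt "2.3 -5.1 0 0 0 0 0" --pt "2.3 -5.1 0 0 0 0 0" --pt "2.3 -5.1 0 0 0 0 0" --pt "2.3 -5.1 0 0 0 0 0"

```text
t: 2.05
ee_pos: [418.1, -316.8, 331.6]
tool_rot: [180.0, -0.0, -9.4]
wrist_force: [0.5, -1.1, 0.5]
grip_width: -0.2
finger_force: 0.0
```

Request:
jog_arm --pt "2 -4.5 0 0 0 0 0" --pt "1.5 -4 -2 0 0 0 0" --pt "0.5 -3 -2 0 0 0 0" --pt "0 0 0 0 0 0 0"

```text
t: 2.55
ee_pos: [476.4, -209.9, 373.1]
tool_rot: [180.0, -0.1, -9.2]
wrist_force: [-0.4, -0.0, -0.4]
grip_width: 0.1
finger_force: 0.0
```

```bash
python3 - <<'E'
from h import *
c,im=snap('wrist','w1.png')
M=cv2.Rodrigues(c[2])[0];print((-M.T@c[3]).round(),M[2].round(2))
for t in ['chest','bolt_axis','handle_knob','lid_press','salt_shaker_mid']:
    r=finder.spot_point('wrist',t)
    if r: print(t,(np.array(r[0]['location'])*[560,420]).round(),round(r[0]['confidence'],2))
print(status.get_state()['ee_pos'])
E
```

```text
[ 560. -223.  516.] [-0.32  0.05 -0.95]
chest [238. 103.] 0.79
bolt_axis [144. 158.] 0.86
handle_knob [125. 155.] 0.92
lid_press [312. 136.] 0.83
salt_shaker_mid [317. 209.] 0.97
[ 475.28302847 -212.10894375  370.65507359]
```

View pics/w1.png

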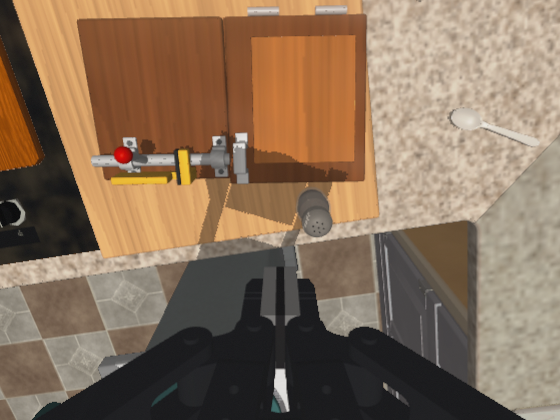

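The wrist view shows the chest from above: knob at (124,155), black rubber stop at about (181,165), plate and notch region at (140,181), keeper at (240,157), and shaker at (315,215). The lid is open. I'll refit with this view added.

```bash
cat > fit.py <<'E'
from h import *
from scipy.optimize import least_squares
cs={n:cam(n) for n in ['scene','side','wrist']}
P={'lbt':(80,140,70),'lbb':(80,140,0),'lft':(-80,140,70),'lfb':(-80,140,0),'rft':(-80,-140,70),'rfb':(-80,-140,0),'ax':(-55,85,84),'kn':(-55,85,140),'mb':(80,-1,70),'mf':(-80,-1,70)}
O={'scene':dict(lbt=(222,247),lbb=(222,275),lft=(293,290),lfb=(292,316),rfb=(378,233),ax=(298,263),kn=(294,235)),
'side':dict(lbt=(236,233),lbb=(236,258),lft=(309,257),lfb=(308,279),rfb=(361,206),ax=(311,229),kn=(304,205)),
'wrist':dict(lbt=(79,20),lft=(93,183),mb=(223,17),mf=(228,180),ax=(144,158),kn=(124,155))}
def f(x):
    r=R.from_euler('z',x[3]); e=[]
    for n in O:
        for k,v in O[n].items(): e.append(proj(cs[n],r.apply(P[k])+x[:3])[0]-v)
    return np.ravel(e)
s=least_squares(f,[540,-170,35,-.1],loss='soft_l1'); x=s.x
print(x[:3].round(1),np.degrees(x[3]).round(2)); print(f(x).reshape(-1,2).round(0).tolist())
np.save('chest.npy',x)
r=R.from_euler('z',x[3])
for n,p in dict(ax=(-55,85,84),knob=(-55,85,140),press=(-35,-85,72)).items(): print(n,(r.apply(p)+x[:3]).round(1))
print('knob tri',tri([(cs[n],O[n]['kn']) for n in O]))
print('shaker top',tri([(cs['scene'],(395,228)),(cs['side'],(380,188)),(cs['wrist'],(317,227))]))
# stop & lid in chest frame
for nm,px,z in [('stop',(181,165),84+10),('rod end',(93,160),84)]:
    print(nm,r.inv().apply(onplane(cs['wrist'],px,x[2]+z)-x[:3]).round(1))
g=lambda a:[proj(cs[n],r.apply([80-115*np.cos(a[0])-2*np.sin(a[0]),-85,70+115*np.sin(a[0])+2])+x[:3])[0] for n in cs]
t=least_squares(lambda a:np.ravel(np.array(g(a))-[(347,200),(339,171),(312,136)]),[.3],loss='soft_l1').x
print('lid',np.degrees(t),np.array(g(t)).round())
print('press now',(r.apply([80-115*np.cos(t[0]),-85,72+115*np.sin(t[0])])+x[:3]).round(1))
E
python3 fit.py
```

```text
[ 543.2 -168.8   50.5] -9.31
[[-3.0, 1.0], [-1.0, 1.0], [-1.0, 5.0], [-1.0, 7.0], [1.0, 1.0], [3.0, -1.0], [9.0, 2.0], [-5.0, -5.0], [-3.0, -3.0], [1.0, 2.0], [-0.0, 6.0], [0.0, -7.0], [-1.0, -0.0], [8.0, -0.0], [-5.0, -4.0], [8.0, -2.0], [1.0, -1.0], [4.0, 0.0], [1.0, 3.0], [-1.0, 19.0]]
ax [502.7 -76.  134.5]
knob [502.7 -76.  190.5]
press [ 494.9 -247.   122.5]
knob tri (array([518.2005603 , -78.4274765 , 183.90220907]), [1.2, 0.8, 0.4])
shaker top (array([ 401.12005782, -239.56149685,  130.64559042]), [2.4, 2.1, 1.8])
stop [-57.5  45.7  94. ]
rod end [-54.3 137.9  84. ]
lid [12.0046599] [[349. 200.]
 [336. 171.]
 [312. 140.]]
press now [ 497.4 -247.4  146.4]
```

Request:
jog_arm --pt "1.3 1.6 4.5 0 0 0 0" --pt "1.2 1.5 5 0 0 0 0" --pt "0 0 5 0 0 0 0" --pt "0 0 3.5 0 0 0 0" --pt "0 0 1.5 0 0 0 0" --pt "0 0 0.5 0 0 0 0"

```text
t: 3.6
ee_pos: [495.2, -246.4, 171.3]
tool_rot: [-180.0, 0.0, -9.4]
wrist_force: [-0.1, -0.5, 1.3]
grip_width: 0.4
finger_force: 0.0
```

Request:
jog_arm --pt "0 0 0.7 0 0 0 0" --pt "0 0 0.7 0 0 0 0" --pt "0 0 0.7 0 0 0 0" --pt "0 0 0.5 0 0 0 0" --pt "0 0 0.5 0 0 0 0" --pt "0 0 0.5 0 0 0 0"

```text
t: 4.35
ee_pos: [495.3, -246.1, 135.2]
tool_rot: [180.0, -0.0, -9.4]
wrist_force: [-1.4, 0.5, 2.6]
grip_width: 0.1
finger_force: 0.9
```

Request:
jog_arm --pt "0 0 0.4 0 0 0 0" --pt "0 0 0.3 0 0 0 0" --pt "0 0 0.3 0 0 0 0"

```text
t: 4.72
ee_pos: [495.3, -246.1, 125.2]
tool_rot: [-180.0, -0.0, -9.4]
wrist_force: [-0.5, -0.5, 1.4]
grip_width: -0.2
finger_force: 0.8
```

Request:
jog_arm --pt "0 0 0.2 0 0 0 0" --pt "0 0 0.2 0 0 0 0"

```text
t: 4.97
ee_pos: [495.3, -246.1, 121.2]
tool_rot: [180.0, -0.0, -9.3]
wrist_force: [-1.1, -0.2, 1.5]
grip_width: 0.1
finger_force: 0.8
```

Request:
jog_arm --pt "0 0 0.2 0 0 0 0" --pt "0 0 0.2 0 0 0 0"

```text
t: 5.22
ee_pos: [495.5, -246.2, 119.6]
tool_rot: [180.0, -0.1, -9.3]
wrist_force: [-17.6, 8.2, 38.5]
grip_width: -0.1
finger_force: 19.0
```

Request:
jog_arm --pt "0 0 -2 0 0 0 0" --pt "0 0 -5 0 0 0 0" --pt "0 -2.0 -5 0 0 0 4" --pt "0 -5 -1 0 0 0 4" --pt "-0.5 -5 0 0 0 0 4" --pt "0 -5 0 0 0 0 4" --pt "0 0 0 0 0 0 4"

```text
t: 6.1
ee_pos: [518.3, -74.9, 247.8]
tool_rot: [-180.0, -0.0, -9.1]
wrist_force: [-0.9, -0.0, -0.3]
grip_width: 40.0
finger_force: 0.0
```

```bash
cat > look.py <<'E'
from h import *
import sys
S=status.get_state(); c,im=snap('wrist',sys.argv[1])
obs=[]
for n in ['scene','side','wrist']:
    if n!='wrist': get_image(n)
    r=finder.spot_point(n,'handle_knob')
    if r:
        px=np.array(r[0]['location'])*[560,420]; print(n,px.round(),round(r[0]['confidence'],2)); obs.append((cam(n),px))
print(S['t'],S['ee_pos'].round(1) if hasattr(S['ee_pos'],'round') else S['ee_pos'])
if len(obs)>1: print(tri(obs))
if len(sys.argv)>2: print('wrist ray at z',onplane(*obs[-1],float(sys.argv[2])))
x=np.load('chest.npy');r=R.from_euler('z',x[3])
print('axis px',proj(c,r.apply([(-55,85,84)])+x[:3]-[0,0,2]))
E
python3 look.py w2.png 186
```

```text
scene [291. 235.] 0.55
side [303. 205.] 0.7
wrist [283. 227.] 0.78
6.1 [518.3 -74.9 247.8]
(array([520.94634047, -78.32982857, 183.45122497]), [4.1, 2.1, 2.5])
wrist ray at z [520.10172616 -80.28798067 186.        ]
axis px [[285.4757588  221.60698396]]
```

View pics/w2.png

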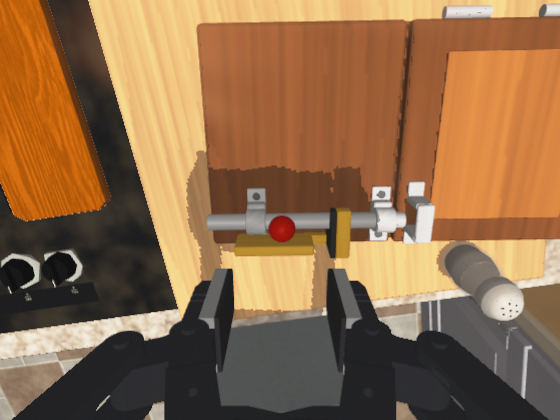

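The knob sits at (282,229) between the fingers, the stop face is at column 331, and the lid is shut with the keeper at (418,220). I'll descend and pinch.

Request:
jog_arm --pt "0.2 0.4 3 0 0 0 4" --pt "0 0 3 0 0 0 4" --pt "0 0 1.5 0 0 0 4" --pt "0 0 0.3 0 0 0 4" --pt "0 0 0 0 0 0 2.6" --pt "0 0 0 0 0 0 2.1" --pt "0 0 0 0 0 0 2.1"

```text
t: 7.28
ee_pos: [519.6, -81.7, 170.1]
tool_rot: [-180.0, -0.1, -9.3]
wrist_force: [1.1, 2.2, 2.3]
grip_width: 21.0
finger_force: 0.9
```

```bash
python3 look.py w3.png 186
```

```text
scene [290. 233.] 0.96
side [301. 226.] 0.59
wrist [271. 305.] 0.94
7.275 [519.6 -81.7 170.1]
(array([518.70856706, -70.49869812, 170.31855167]), [18.5, 22.3, 9.0])
wrist ray at z [520.63381002 -77.91243117 186.        ]
axis px [[275.64052974 277.29067413]]
```

View pics/w3.png

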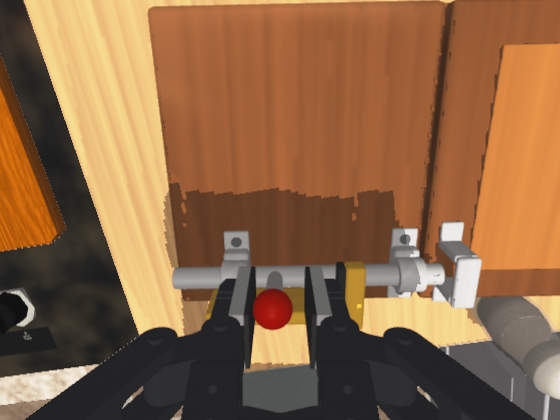

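The knob is between the fingers at (272,308), about 3 mm left of centre. I'll centre on it and close.

Request:
jog_arm --pt "0 -0.3 0 0 0 0 2.1" --pt "0 0 0 0 0 0 1.5" --pt "0 0 0 0 0 0 1.4" --pt "0 0 0 0 0 0 1.4"

```text
t: 8.07
ee_pos: [519.8, -78.8, 169.3]
tool_rot: [-180.0, -0.0, -9.3]
wrist_force: [0.6, 1.3, 1.7]
grip_width: 14.2
finger_force: 15.2
```

Request:
jog_arm --pt "0 0.5 0 0 0 0 1.4" --pt "0 0.5 0 0 0 0 1.4" --pt "0 0.5 0 0 0 0 1.4" --pt "0 0.4 0 0 0 0 1.4" --pt "0 0.2 0 0 0 0 1.4" --pt "0 0 0 0 0 0 1.4"

```text
t: 8.82
ee_pos: [516.4, -99.7, 169.4]
tool_rot: [180.0, -0.0, -9.4]
wrist_force: [2.0, 1.1, 2.3]
grip_width: 14.0
finger_force: 15.2
```

Request:
jog_arm --pt "0 0.15 0 0 0 0 1.4" --pt "0 0.15 0 0 0 0 1.4" --pt "0 0.1 0 0 0 0 1.4"

```text
t: 9.2
ee_pos: [515.8, -103.5, 169.4]
tool_rot: [-180.0, -0.0, -9.3]
wrist_force: [2.6, 2.5, 2.2]
grip_width: 14.2
finger_force: 15.2
```

Request:
jog_arm --pt "0 0.1 0 0 0 0 1.4" --pt "0 0.1 0 0 0 0 1.4"

```text
t: 9.45
ee_pos: [515.4, -105.5, 169.4]
tool_rot: [-180.0, -0.0, -9.3]
wrist_force: [3.0, 3.5, 3.6]
grip_width: 14.1
finger_force: 15.3
```

Request:
jog_arm --pt "0 0.1 0 0 0 0 1.4" --pt "0 0.05 0 0 0 0 1.4"

```text
t: 9.7
ee_pos: [515.2, -106.7, 169.4]
tool_rot: [-180.0, -0.0, -9.3]
wrist_force: [2.8, 7.1, 4.4]
grip_width: 14.0
finger_force: 15.5
```

Request:
jog_arm --pt "0 0.05 0 0 0 0 1.4" --pt "0 0 0 0 0 0 1.4"

```text
t: 9.95
ee_pos: [515.2, -106.9, 169.4]
tool_rot: [-179.9, -0.0, -9.3]
wrist_force: [3.3, 9.1, 4.4]
grip_width: 14.0
finger_force: 15.6
```

```bash
python3 look.py w4.png 186
```

```text
scene [303. 223.] 0.58
side [309. 197.] 0.81
wrist [277. 309.] 0.66
9.95 [ 515.2 -106.9  169.4]
(array([ 516.47043162, -104.25554543,  186.4228467 ]), [2.7, 3.1, 1.7])
wrist ray at z [ 514.56711951 -105.12207331  186.        ]
axis px [[228.58400978 277.45659915]]
```

View pics/w4.png

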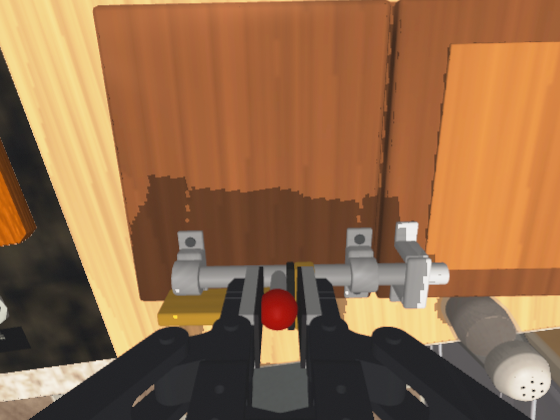

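The knob is at (277,309), the rod passes through the keeper at (420,275), and the stem is against the stop. Next I'll turn the handle.

Request:
jog_arm --pt "-0.82 0 -0.19 0 0 0 1.4" --pt "-0.84 0 -0.06 0 0 0 1.4" --pt "-0.84 0 0.06 0 0 0 1.4" --pt "-0.82 0 0.19 0 0 0 1.4"

```text
t: 10.75
ee_pos: [482.0, -101.7, 169.1]
tool_rot: [-180.0, 0.0, -9.3]
wrist_force: [3.6, 5.8, -1.3]
grip_width: 14.3
finger_force: 15.3
```

Request:
jog_arm --pt "-0.78 0 0.31 0 0 0 1.4" --pt "-0.73 0 0.42 0 0 0 1.4"

```text
t: 11.0
ee_pos: [467.1, -99.4, 161.9]
tool_rot: [-180.0, 0.0, -9.3]
wrist_force: [1.4, 4.6, 2.2]
grip_width: 14.4
finger_force: 15.4
```

Request:
jog_arm --pt "-0.45 0.03 0.34 0 0 0 1.4" --pt "-0.41 0 0.38 0 0 0 1.4" --pt "-0.37 0 0.42 0 0 0 1.4"

```text
t: 11.38
ee_pos: [454.9, -97.6, 150.4]
tool_rot: [-180.0, 0.0, -9.3]
wrist_force: [0.0, 6.0, 2.6]
grip_width: 14.2
finger_force: 15.7
```

Request:
jog_arm --pt "-0.47 0 0.7 0 0 0 1.4" --pt "-0.36 0 0.76 0 0 0 1.4" --pt "-0.24 0 0.8 0 0 0 1.4"

```text
t: 11.75
ee_pos: [444.1, -96.0, 127.6]
tool_rot: [-180.0, 0.1, -9.3]
wrist_force: [-0.1, 4.4, 2.5]
grip_width: 14.3
finger_force: 15.9
```

Request:
jog_arm --pt "-0.07 0 0.4 0 0 0 1.4" --pt "-0.04 0 0.35 0 0 0 1.4" --pt "-0.01 0 0.1 0 0 0 1.4"

```text
t: 12.12
ee_pos: [443.0, -95.8, 119.0]
tool_rot: [-180.0, 0.1, -9.3]
wrist_force: [-2.4, 5.4, 2.1]
grip_width: 14.5
finger_force: 16.0
```

Request:
jog_arm --pt "0 0 0.1 0 0 0 1.4" --pt "0 0 0.1 0 0 0 1.4"

```text
t: 12.38
ee_pos: [443.0, -95.8, 117.2]
tool_rot: [-180.0, 0.1, -9.4]
wrist_force: [-2.3, 5.1, 3.5]
grip_width: 14.5
finger_force: 16.0
```

Request:
jog_arm --pt "0 0 0.1 0 0 0 1.4" --pt "0 0 0.05 0 0 0 1.4"

```text
t: 12.62
ee_pos: [443.0, -95.9, 115.6]
tool_rot: [-180.0, 0.1, -9.4]
wrist_force: [-0.0, 6.2, 2.0]
grip_width: 14.4
finger_force: 16.0
```

Request:
jog_arm --pt "0 0 0.1 0 0 0 1.4" --pt "0 0 0.1 0 0 0 1.4"

```text
t: 12.88
ee_pos: [443.0, -95.8, 113.7]
tool_rot: [-180.0, 0.1, -9.3]
wrist_force: [-1.8, 4.6, 1.7]
grip_width: 14.4
finger_force: 16.0
```

```bash
python3 look.py w5.png 132; python3 - <<'E'
from h import *
c,im=snap('scene'); cv2.imwrite('pics/s5.png',cv2.resize(im[180:310,230:420,::-1],None,fx=4,fy=4,interpolation=cv2.INTER_CUBIC))
E
```

```text
wrist [279. 310.] 0.85
12.875 [443.  -95.8 113.7]
wrist ray at z [442.88798054 -94.9709606  132.        ]
axis px [[194.92282385 169.20046884]]
```

View pics/s5.png

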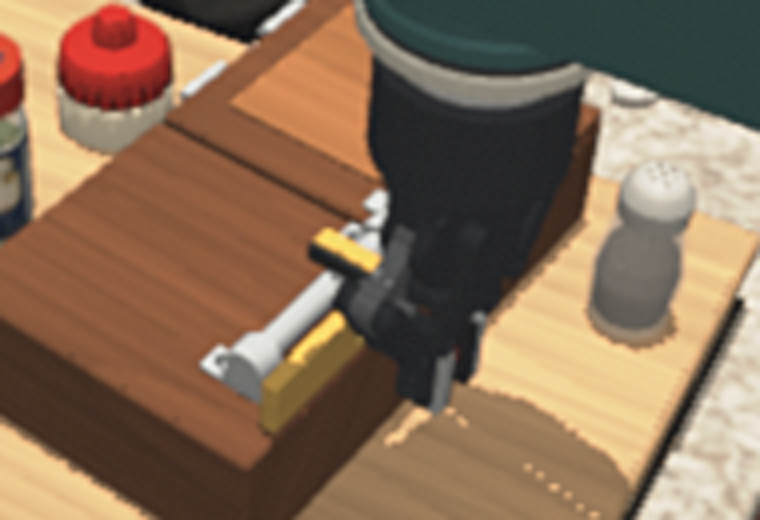

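The scene crop shows the fingers holding the knob in front of the chest, the lid flush and the shaker standing. I'll push down slightly more until I feel the end.

Request:
jog_arm --pt "0 0 0.1 0 0 0 1.4" --pt "0 0 0.1 0 0 0 1.4"

```text
t: 13.48
ee_pos: [443.3, -95.9, 112.2]
tool_rot: [-180.0, 0.0, -9.3]
wrist_force: [-4.1, 5.8, 10.1]
grip_width: 14.4
finger_force: 16.4
```

Request:
jog_arm --pt "0 0 -0.05 0 0 0 1.8" --pt "0 0 0 0 0 0 3" --pt "0 0 0 0 0 0 3.5" --pt "0 0 0 0 0 0 3.5" --pt "0 0 -1 0 0 0 3.5" --pt "0 0 -3 0 0 0 3.5" --pt "0 0 -5 0 0 0 3.5" --pt "0 0 -5 0 0 0 3.5" --pt "0 0 0 0 0 0 3.5"

```text
t: 14.6
ee_pos: [444.4, -96.3, 257.2]
tool_rot: [180.0, -0.4, -9.4]
wrist_force: [-0.2, 0.7, -0.3]
grip_width: 35.1
finger_force: 0.0
```

```bash
python3 look.py w6.png 132
```

```text
scene [337. 267.] 0.8
side [344. 229.] 0.84
wrist [276. 202.] 0.85
14.6 [444.4 -96.3 257.2]
(array([445.23241701, -92.05190482, 137.2802344 ]), [1.4, 1.4, 1.9])
wrist ray at z [441.6960763  -92.54045173 132.        ]
axis px [[238.46590614 125.28724215]]
```

View pics/w6.png

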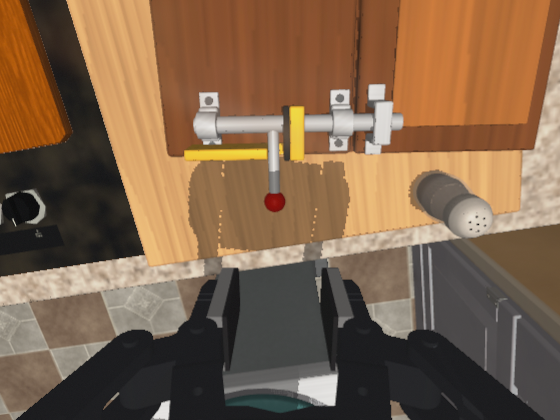

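The handle lies level in the notch with the knob at (275,202). The bolt is through the keeper at (395,121), the lid is shut, the shaker is upright and the gripper is clear. I'm handing it in.

```bash
python3 -c "
from rig import bot
print(bot.finish_job())"
```

```text
the job is handed in; nothing more can be done
None
```

I handed the job in at about 15 s. The lid is shut, the bolt is through the keeper and stayed locked in the notch when I let go, and I touched none of the shaker, jar or timer; pressing the lid briefly reached about 38 N, while the stop and notch saw about 10 N.

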